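Unlock the glassware rinser and hold its lever open

TASK

Run the glassware rinser: draw the locking pin straight up out of the guard flap and park it, upright and hanging by its collar, in the notch of the bracket beside the rinser. Then flip the guard flap fully up, clear of the lever, and only then pull the spring lever towards the robot side, right to its stop. Finish while still holding the lever there, with the pin parked and the flap open; do not let go, and leave the bottle, cup and jar standing where they are.

Things in the scene. Friction and masses are not known exactly. Their poses are not given: they have to be found in the camera images.
- rinser: Glassware rinser fixed to the steel deck: grey box 180 x 120 x 70 mm high. Origin on the deck; the box spans x -65 to +115, y -60 to +60 mm, z up; -x is its robot side. Yaw varies by 0.35 rad. At x +185 mm stand a low bowl (to x +243) and an upturned beaker, top 135 mm above the deck. 'Rinser x, y, z' below means this frame.
- pin_center (a point): Loose steel pin, 76 mm tall, upright; point half-way up its axis, at the collar's underside. Below: shank 10 mm diameter, 38 long. Above: collar 26 mm diameter, 4 thick, then a round grip 16 mm diameter, spanning 4 to 38 mm above the point. 70 g. Starts through a 12 mm hole in flap and box at rinser x -35, y 0, collar on the flap (point at z 76); must rise 38 mm to come clear.
- bracket: Fixed pin bracket beside the rinser on its -y side, yawed up to 0.3 rad from it; origin on the deck under the notch. On top is an 8 mm steel fork plate 45 (x) x 47 (y) mm, top face 65 mm above the deck, with a notch 15 mm wide (x) running along y, open above, below and at the -y end (25 mm from the origin), closed 9 mm to +y.
- notch (a point): Parking point of the notch, on the fork plate's top face, axes as bracket. Lower the pin in from above or slide it in. Parked, the collar rests on the plate and pin_center is at this point: up to 6 mm off across (x), 20 mm towards the open end (-y) or 12 mm towards the closed end is fine.
- flap (a joint): Guard flap, the safety catch: aluminium plate 130 x 90 x 6 mm lying over the lever's slot (top face at z 76 mm), hinged along the rinser's +y side. Rad: 0 = shut (lever blocked), grows as its free -y edge swings up and over to +y; 1.57 = upright, stop 1.85. Stiff hinge: it stays where it is left; about 3 N at the knob moves it.
- flap_knob (a point): Centre of the flap's barrel knob, a round bar 20 mm diameter, 30 mm long along the rinser's x with flat ends, on a 9 mm stem, 28 mm above the flap's top face near its free edge: rinser x +20, y -30, z 104 mm when shut. Moves with the flap on an arc about flap_hinge. Pinched on its ends (along x) it can turn between the fingers as the flap swings.
- flap_hinge (a point): Point on the flap's hinge line, square to the knob: rinser x +20, y +50, z 76 mm. The line runs along the rinser's x. The shut knob lies 80 mm towards -y and 28 mm above it. The open flap reaches 166 mm above the deck along the +y side.
- lever (a joint): Spring-return hand lever. Rad: 0 = rest, leaning 0.2 rad back (rinser +x) from upright; grows as it is pulled towards the robot side (rinser -x); stop 0.75 (0.55 forward of upright). The spring takes about 5 N at the knob to start, 8 N at the stop, and returns it if let go. With the flap shut it is blocked after 0.05 to 0.1 rad.
- lever_knob (a point): Centre of the lever's barrel knob, a round bar 30 mm diameter, 40 mm long along the rinser's y with flat ends, atop a 14 mm round steel arm, 220 mm from the pivot: at rest rinser x +119, y 0, z 246 mm; at the stop x -40, z 218 mm. Moves in the rinser's x-z plane about lever_pivot. Pinched on its ends (along y) it can turn between the fingers as the lever swings.
- lever_pivot (a point): Lever's pivot, inside the box at rinser x +75, y 0, z 30 mm; its axis runs along the rinser's y.
- wash_bottle: Bystander: white plastic bottle 64 mm diameter, 150 mm high; origin at the centre of its underside. Leave it alone.
- steel_cup: Bystander: steel cup 74 mm diameter, 110 mm high; origin at the centre of its underside. Leave it alone.
- jar: Bystander: glass jar 68 mm diameter, 85 mm high; origin at the centre of its underside. Leave it alone.
Things that resemble listed ones, but are neither listed nor needed, are in the scene too. What is shaped like the bracket but pink or yellow is not meant.

How it is judged:
By the outcome, as a careful person would: the job done as asked, in the order asked, and still so for the second after the job is handed in, while the arm keeps its last pose, push and grip.
It also fails if it takes over 64 s, if anything falls off the work surface, if the arm or the gripper's body presses on something with over 40 N, if the wrist force passes 120 N, or if a joint passes its speed limit or range.

ROBOT

A 6-joint arm with a two-finger parallel gripper is mounted at the origin on the work surface. World frame = base frame: x ahead of the robot, y to its left, z up, the work surface at z = 0. Lengths are in m, angles in rad, forces in N, time in s.
With the tool pointing down it reaches from about 0.4 to 0.825 m from the base axis. Payload 7 kg.
Tool frame: the origin (TCP) lies at the centre of the arm's flange, where the gripper is bolted on; the fingertips stand 178 mm ahead of it and the grasp point (between the pads) lies 159 mm ahead of it; z points along the fingers, y is the direction in which the jaws open and shut (so a half turn about z gives the same grasp; the last joint's range is limited). The gripper opens to 88 mm and grips with 3 to 60 N. Pads are 19 mm wide; open, the fingers measure 130 mm over their backs; the gripper's body (78 mm by 193 mm) begins 47 mm behind the grasp point.
Start: joints at [-1.04, 0.359, 0.012, 0, -1.224, -0.288], TCP at [0.162, -0.655, 0.405] pointing down, gripper open.
Joint ranges: [-3.07, 3.07], [-1.43, 2.12], [-1.02, 1.25], [-3.03, 1.67], [-3.05, -0], [-3.03, 3.03]. Speed limits (rad/s): [2.39, 2.39, 3.01, 3.14, 3.14, 3.14].

INTERFACE

Orientations are given as [roll, pitch, yaw] about the fixed x, y, z axes, in that order (R = Rz(yaw) Ry(pitch) Rx(roll)).
In Python, from station import arm gives the robot as it stands.
- The arm moves only by the shell command python3 -m handwheel 'ROWS' [OPENING] [FORCE]. ROWS is JSON, a list of rows, each a list of 4 numbers: the shift along the world's x, y, z in cm, then the turn about the world's z in rad. In form: [[dx, dy, dz, yaw], ...]. A call has 1 to 20 rows; each row shifts and turns the commanded pose from where the row before left it; what a row does not reach is not made up. A row lasts 1/10 s, in which the tool goes at most 50 mm and 8.59 degrees, less where a joint would pass 70% of its speed; a pose out of reach is approached as far as the arm can. A call is refused whole if a number of a shift passes 5 or a number of a turn 0.15, either way. A call with a gripper value outside its range is refused whole. OPENING is the closure, from 0 (fully open) to 1 (shut), set as the call begins (- or left out, the last holds). The fingers move at their own pace and stop on an object; FORCE is the grip in N (left out, the last holds). Time passes only in rows, so rows that do not move let the fingers close. It gives the time, the measured TCP pose, the force and the opening at its end, in the units of the state.
- arm.get_state(): the state, without advancing time (a new reading comes with each control period).
- arm.grab_frame(name): name is "scene" or "side" or "wrist"; returns a dict with "image" (400x640x3 uint8, red, green, blue), "depth" (400x640 float32, m along the optical axis (not along the pixel's ray), 0 where there is no reading), "vfov" (degrees; the focal length in pixels is half the picture's height over the tangent of half this angle, whatever the lens; pixels are square), "cx", "cy" (the principal point, pixels), "k1" (the pictures are not rectified: a ray, as slopes to the right and down, at radius r is drawn at 1 + k1 r^2 times it, then the intrinsics apply), "rvec" (rotation vector, rad) and "tvec" (3), from world to camera coordinates, as OpenCV has them. Camera axes: x right, y down, z forward; pixel columns grow to the right and rows downward; lengths in m; the calibration is good to about 2 mm. A picture is of the moment at which its call begins.
- arm.job_done(): hands the job in, once; it reports no verdict.
The state is a dict: "t": time; "q": joint angles; "qd": joint speeds; "joint_efforts": joint torques, N m; "eef_pos": TCP position; "ee_rot": TCP orientation; "force": force on the tool from outside, world axes, zero at the start; "moment": the same for the moment, N m; "width": finger opening in m.
Only numpy, scipy, OpenCV 4.12 (cv2) and the standard library are available. Lean on these libraries where they do the work, as an engineer would, in place of code of your own. Each camera call takes 0.05 s, during which the arm holds its last target.

## Working session

There is one attempt and no reset: what is moved stays moved. The work goes in short steps, Python scripts to look and compute and a shell command to move; the robot and the scene stay as the last step left them, time stands still between calls to the robot, and variables do not carry over. Pictures are saved under pics/ and viewed, and the job is handed in when it is done.

```bash
ls; mkdir -p pics
cat > h.py <<'E'
import numpy as np, cv2, pickle
from station import arm
def grab(n,tag):
    f=arm.grab_frame(n); pickle.dump(f,open(f'pics/{n}_{tag}.pkl','wb'))
    cv2.imwrite(f'pics/{n}_{tag}.png',f['image'][:,:,::-1]); return f
def load(n,tag): return pickle.load(open(f'pics/{n}_{tag}.pkl','rb'))
def K(f):
    F=200/np.tan(np.radians(f['vfov'])/2); return np.array([[F,0,f['cx']],[0,F,f['cy']],[0,0,1.]])
def D(f): 
    return np.array([f['k1'],0,0,0,0.])
def ray(f,px):
    px=np.array(px,float).reshape(-1,1,2)
    u=cv2.undistortPoints(px,K(f),D(f)).reshape(-1,2)
    R=cv2.Rodrigues(np.array(f['rvec'],float))[0]; t=np.array(f['tvec'],float).ravel()
    d=np.c_[u,np.ones(len(u))]@R; return -R.T@t,d
def onplane(f,px,z):
    o,d=ray(f,px); return o+d*((z-o[2])/d[:,2])[:,None]
def deproj(f,px):
    o,d=ray(f,px); p=np.array(px,int).reshape(-1,2); z=f['depth'][p[:,1],p[:,0]]
    return o+d*z[:,None]
def proj(f,P):
    return cv2.projectPoints(np.array(P,float).reshape(-1,1,3),np.array(f['rvec'],float),np.array(f['tvec'],float),K(f),D(f))[0].reshape(-1,2)
def cloud(f):
    v,u=np.mgrid[0:400,0:640]; px=np.c_[u.ravel(),v.ravel()]
    P=deproj(f,px).reshape(400,640,3); return P
E
python3 - <<'E'
from h import *
for n in('scene','side','wrist'):
    f=grab(n,'0'); o,_=ray(f,[320,200]); print(n,f['vfov'],f['k1'],o,(f['depth']>0).mean())
print(arm.get_state())
E
```

```text
pics
scene 53.47922172752934 0.02508978694541174 [1.230605   0.18792021 1.06864366] 0.99601171875
side 45.409939582858215 -0.10796553447805515 [-0.04849062  0.79087873  1.2592868 ] 0.99598828125
wrist 61.45885084552269 -0.020544710933095366 [ 0.09306051 -0.67122756  0.38441637] 0.99585546875
{'t': 0.15, 'q': array([-1.03987124e+00,  3.59236434e-01,  1.12647067e-02, -2.44120836e-04,
       -1.22406259e+00, -2.88096788e-01]), 'qd': array([-0.00140034, -0.00100296,  0.00175864,  0.00220887, -0.00076646,
       -0.00127139]), 'joint_efforts': array([-1.31605975e-03, -5.83276570e+01,  2.93290025e+01,  7.00121015e+00,
        8.77145038e-03, -1.32879277e-04]), 'eef_pos': array([ 0.16226434, -0.65506709,  0.40392853]), 'ee_rot': array([ 3.14034047e+00, -1.31718419e-04, -2.89884737e+00]), 'force': array([0.01290811, 0.11156753, 0.08737722]), 'moment': array([ 0.01138787, -0.00640509, -0.05903445]), 'width': 0.08744992643146889}
```

View pics/scene_0.png

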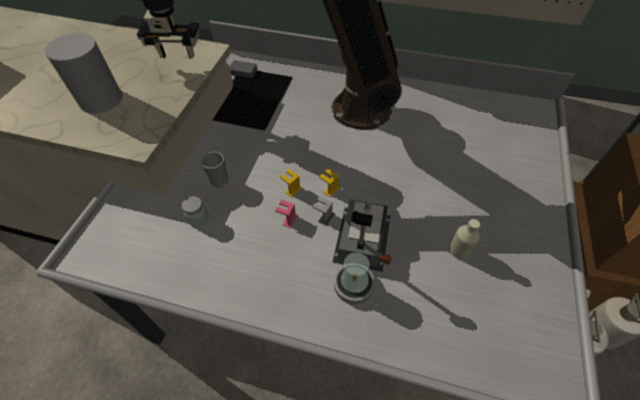

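View pics/side_0.png

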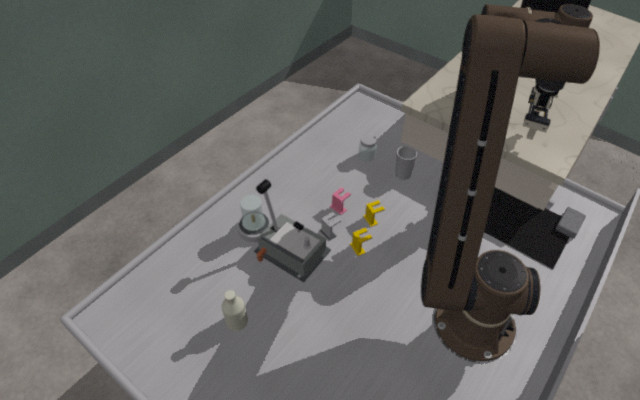

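View pics/wrist_0.png

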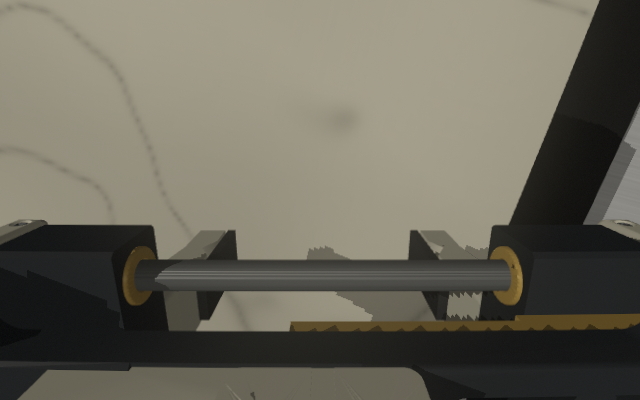

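The scene view shows the rinser at about (363,235), the grey bracket at (326,210), yellow and pink decoys at (290,183), (330,183) and (287,213), the bottle at (465,240), the cup at (215,168) and the jar at (195,208). I'll zoom in and measure.

Run:
```python
from h import *
f=load('scene','0');g=load('side','0')
a=cv2.resize(f['image'][160:310,260:430,::-1],None,fx=4.6,fy=3.9,interpolation=cv2.INTER_CUBIC)
a=cv2.resize(f['image'][160:310,260:440,::-1],None,fx=4,fy=4,interpolation=cv2.INTER_CUBIC)
cv2.imwrite('pics/z1.png',a)
b=cv2.resize(g['image'][165:285,220:400,::-1],None,fx=4,fy=4,interpolation=cv2.INTER_CUBIC)
cv2.imwrite('pics/z2.png',b)
P=cloud(f)
for z in [(420,130),(300,260),(363,235),(355,232)]: print(z,P[z[1],z[0]])
# box top/flap region cloud
m=(abs(P[...,2]-.073)<.008)
ys,xs=np.where(m); print(P[m].min(0),P[m].max(0))
```

```text
(420, 130) [ 0.06289629  0.24320927 -0.0013891 ]
(300, 260) [ 0.71102623 -0.03254449 -0.00315843]
(363, 235) [0.66831143 0.13964071 0.14917385]
(355, 232) [0.61972975 0.11121752 0.07590193]
[-0.25601872 -1.14953947  0.0650015 ] [0.78316638 0.75193599 0.08099216]
```

View pics/z1.png

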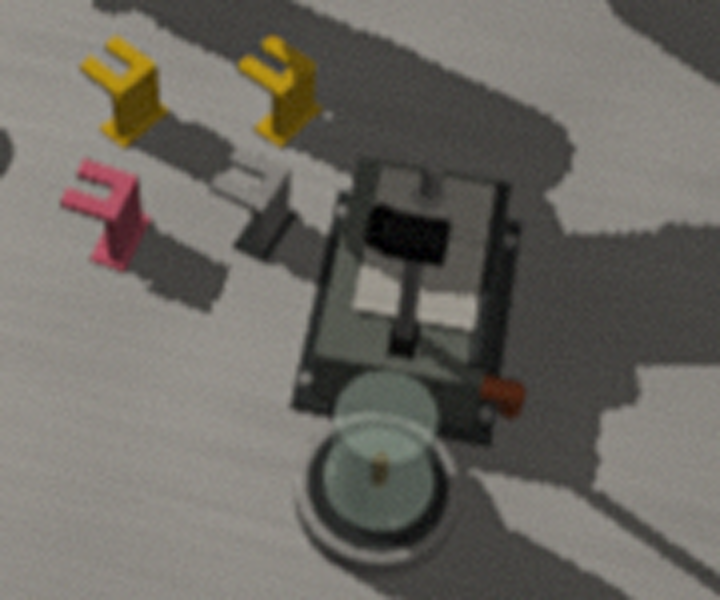

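View pics/z2.png

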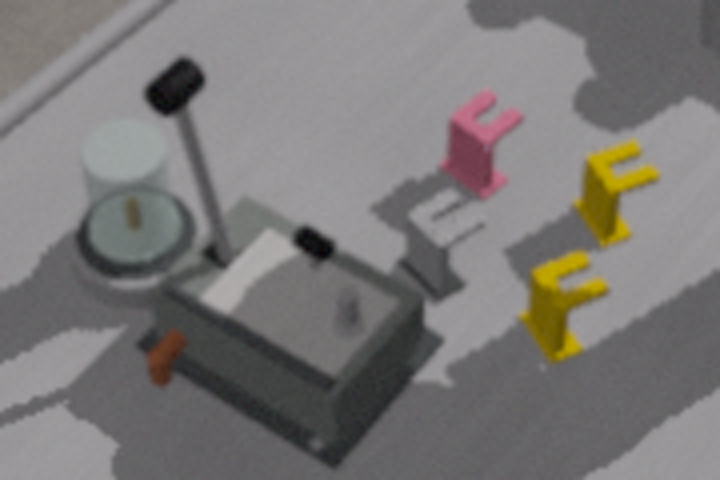

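Run:
```python
from h import *
for n in('scene','side'):
    f=load(n,'0');P=cloud(f).reshape(-1,3)
    m=(abs(P[:,2]-.0725)<.0075)&(abs(P[:,0]-.63)<.2)&(abs(P[:,1]-.1)<.13)
    Q=P[m]; print(n,m.sum(),np.percentile(Q,[1,99],axis=0).round(3).tolist())
    r=cv2.minAreaRect((Q[:,:2]*1000).astype(np.float32)); print(r, cv2.boxPoints(r).round(0).tolist())
    m=(abs(P[:,2]-.0785)<.0025)&(abs(P[:,0]-.63)<.2)&(abs(P[:,1]-.1)<.13)
    r=cv2.minAreaRect((P[m][:,:2]*1000).astype(np.float32)); print('flap',m.sum(),r)
    # black knobs
    hsv=f['image'].max(2).reshape(-1)
    for lo,hi,nm in((.2,.27,'lev'),(.09,.125,'fk')):
        m=(hsv<45)&(P[:,2]>lo)&(P[:,2]<hi)&(abs(P[:,0]-.63)<.25)&(abs(P[:,1]-.1)<.15)
        print(nm,m.sum(),P[m].mean(0).round(3) if m.any() else '')
    m=(abs(P[:,2]-.063)<.006)&(abs(P[:,0]-.52)<.12)&(abs(P[:,1]+.0)<.06)
    Q=P[m];print('br',m.sum(),Q.mean(0).round(3),np.percentile(Q,[2,98],axis=0).round(3).tolist())
```

```text
scene 1838 [[0.444, -0.02, 0.065], [0.781, 0.191, 0.08]]
((605.5247802734375, 82.576416015625), (360.7967529296875, 217.5246124267578), 3.239628314971924) [[419.0, 181.0], [432.0, -36.0], [792.0, -16.0], [779.0, 201.0]]
flap 526 ((643.5214233398438, 144.02984619140625), (277.84844970703125, 97.77590942382812), 3.6172168254852295)
lev 192 [0.688 0.136 0.253]
fk 58 [0.591 0.103 0.108]
br 305 [ 0.489 -0.013  0.064] [[0.403, -0.044, 0.058], [0.564, 0.012, 0.068]]
side 1670 [[0.444, -0.022, 0.065], [0.733, 0.192, 0.08]]
((595.6148681640625, 82.39193725585938), (333.4112243652344, 221.3834228515625), 0.9978021383285522) [[427.0, 190.0], [431.0, -31.0], [764.0, -25.0], [760.0, 196.0]]
flap 681 ((623.9581298828125, 137.5908660888672), (256.47528076171875, 109.68275451660156), 2.717900037765503)
lev 99 [0.674 0.141 0.254]
fk 42 [0.578 0.103 0.111]
br 271 [ 0.482 -0.014  0.065] [[0.403, -0.047, 0.058], [0.562, 0.014, 0.069]]
```

```bash
python3 -m handwheel '[[3.4,3,0.6,0],[3.4,3,0.6,0],[3.4,3,0.6,0],[3.4,3,0.6,0],[3.4,3,0.6,0],[3.4,3,0.6,0],[3.4,3,0.6,-0.1],[3.4,3,0.6,-0.09],[0,5,0,0],[0,5,0,0],[0,5,0,0],[0,5,0,0],[0,5,0,0],[0,5,0,0],[0,5,0,0],[0,5,0,0],[0,5,0,0],[0,5,0,0],[0,0,0,0],[0,0,0,0]]' 0
python3 - <<'E'
from h import *
f=grab('wrist','1'); print(ray(f,[320,200])[0]); s=arm.get_state(); print(s['q'],s['eef_pos'],s['ee_rot'])
E
```

```text
t: 2.15
eef_pos: [0.434, 0.086, 0.4524]
ee_rot: [-3.141, -0.001, -3.085]
force: [0.1, -0.6, -0.5]
width: 0.0876
[0.3628406  0.08288928 0.43305852]
[ 6.41873881e-01 -6.84185234e-02 -3.90173329e-01 -4.43137381e-05
 -1.24970472e+00 -2.15849960e+00] [0.43404997 0.08498765 0.45243839] [-3.14125993e+00 -5.75235673e-04 -3.08743615e+00]
```

View pics/wrist_1.png

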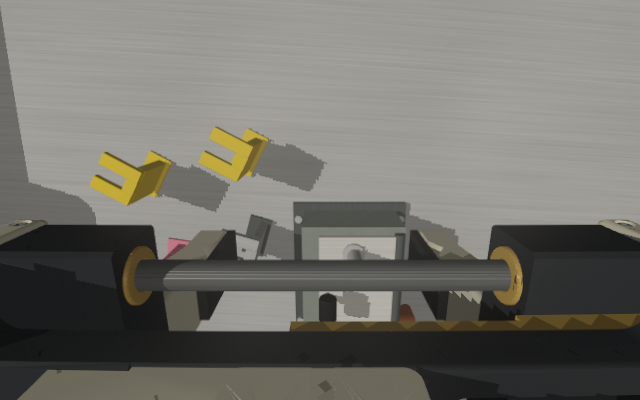

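```bash
python3 -m handwheel '[[0,0,4,0],[4.5,-1,0,0],[4.5,-1,0,0],[4.5,-1,0,0],[4.5,-1,0,0],[0,0,0,0],[0,0,0,0],[0,0,0,0]]'
python3 - <<'E'
from h import *
f=grab('wrist','2'); print(ray(f,[320,200])[0]); s=arm.get_state(); print(s['q'],s['eef_pos'],s['ee_rot'])
E
```

```text
t: 3.0
eef_pos: [0.6138, 0.0434, 0.4926]
ee_rot: [-3.141, -0.0, -3.091]
force: [-1.3, -0.3, 0.5]
width: 0.0874
[0.54264539 0.04063759 0.47325306]
[ 3.88408568e-01  2.17986776e-01  1.59539159e-02 -2.04268157e-05
 -1.36818828e+00 -1.90749401e+00] [0.61349637 0.04380803 0.49319166] [ 3.14138374e+00  5.36277993e-04 -3.08988593e+00]
```

View pics/wrist_2.png

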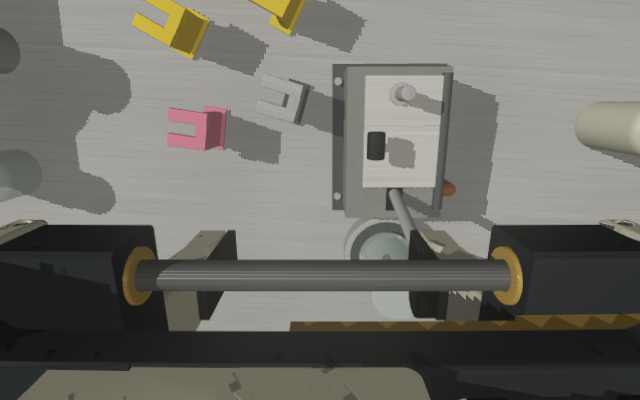

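Run:
```python
from h import *
f=load('wrist','2');P=cloud(f)
a=cv2.resize(f['image'][50:230,240:480,::-1],None,fx=3.3,fy=3.3,interpolation=cv2.INTER_CUBIC); cv2.imwrite('pics/z3.png',a)
z=P[...,2]; v,u=np.mgrid[0:400,0:640]
def fit(m,zp,name):
    c,_=cv2.findContours(m.astype(np.uint8),0,1); c=max(c,key=cv2.contourArea).reshape(-1,2)
    Q=onplane(f,c,zp)[:,:2]*1000
    r=cv2.minAreaRect(Q.astype(np.float32)); print(name,len(c),r,cv2.boxPoints(r).round(1).tolist()); return Q
reg=(v<222)
print('ztop flap',np.median(z[100:180,410:430]),'box',np.median(z[100:200,350:358]),'brk',np.median(z[78:84,275:290]))
m=reg&(abs(z-.0735)<.012)&(u>330)&(u<465); fit(m,.07,'box')
m=reg&(abs(z-.077)<.006)&(u>330)&(u<465)&(f['image'].min(2)>150); fit(m,.076,'flap')
m=(abs(z-.065)<.006)&(u>245)&(u<315)&(v>60)&(v<130); Q=fit(m,.065,'brk')
m=(z>.106)&(z<.125)&(u>385)&(u<425)&(v<115); print('pin',m.sum(),np.median(z[m])); c=np.c_[u[m],v[m]].mean(0);print(c,onplane(f,c,.114), 'cloud',P[m].mean(0))
m=(z>.098)&(z<.125)&(u>355)&(u<395)&(v>120)&(v<170); print('knob',m.sum(),P[m].mean(0),P[m].max(0)); fit(m,.112,'knob')
```

```text
ztop flap 0.07649176254177123 box 0.07039412742471346 brk 0.06540473065043972
box 537 ((587.4420166015625, 131.21493530273438), (180.11727905273438, 120.76007843017578), 2.945634365081787) [[494.3999938964844, 186.89999389648438], [500.6000061035156, 66.30000305175781], [680.5, 75.5], [674.2999877929688, 196.10000610351562]]
flap 468 ((571.5870971679688, 134.20620727539062), (128.0889434814453, 87.82538604736328), 3.166593074798584) [[505.20001220703125, 174.5], [510.1000061035156, 86.80000305175781], [638.0, 93.9000015258789], [633.0999755859375, 181.60000610351562]]
brk 204 ((540.3171997070312, -10.29910659790039), (47.46394729614258, 45.061363220214844), 76.2357177734375) [[512.7999877929688, -28.0], [556.5999755859375, -38.70000076293945], [567.7999877929688, 7.400000095367432], [524.0999755859375, 18.100000381469727]]
pin 195 0.11431282018838623
[407.0974359   93.01025641] [[0.52827206 0.12693298 0.114     ]] cloud [0.52828159 0.12695076 0.1138909 ]
knob 524 [0.58309179 0.10006656 0.11178387] [0.59896967 0.11139684 0.11569075]
knob 86 ((583.3030395507812, 100.2467269897461), (30.389514923095703, 19.283273696899414), 4.858496189117432) [[567.2999877929688, 108.5999984741211], [569.0, 89.4000015258789], [599.2999877929688, 91.9000015258789], [597.5999755859375, 111.0999984741211]]
```

View pics/z3.png

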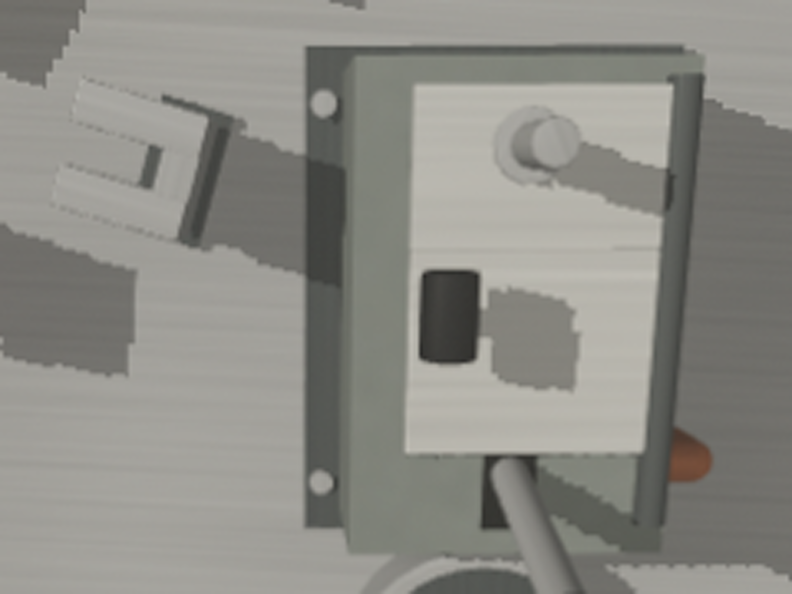

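```bash
python3 -m handwheel '[[-2.85,2.78,0,0],[-2.85,2.78,0,0],[-2.85,2.79,0,0],[0,0,-4,0],[0,0,-4,0],[0,0,-4,0],[0,0,-4,0],[0,0,-3,0],[0,0,-2,0],[0,0,0,0],[0,0,0,0],[0,0,0,0]]'
python3 - <<'E'
from h import *
f=grab('wrist','3');s=arm.get_state(); print(s['eef_pos'],s['ee_rot'])
E
```

```text
t: 4.25
eef_pos: [0.5291, 0.1286, 0.2847]
ee_rot: [3.14, 0.003, -3.088]
force: [0.3, -0.5, 0.0]
width: 0.0878
[0.52908859 0.12860005 0.28461102] [ 3.14010742e+00  2.96513838e-03 -3.08835559e+00]
```

View pics/wrist_3.png

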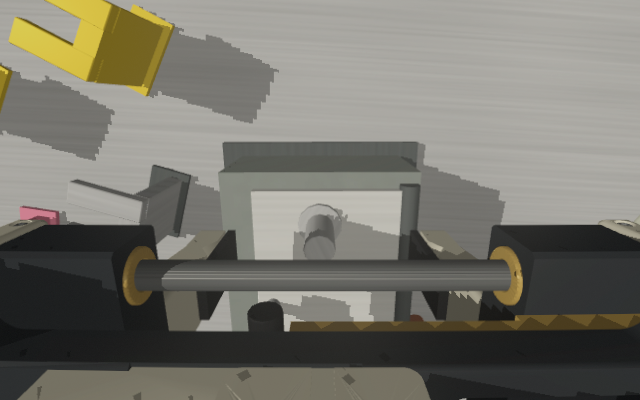

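```bash
python3 -m handwheel '[[-0.1,-0.1,-1.5,0],[0,0,-1,0],[0,0,0,0],[0,0,0,0]]'
python3 -m handwheel '[[0,0,0,0],[0,0,0,0],[0,0,0,0],[0,0,0,0],[0,0,0,0],[0,0,0,0],[0,0,0,0],[0,0,0,0],[0,0,0,0],[0,0,0,0]]' 1 25
```

```text
t: 4.7
eef_pos: [0.5279, 0.1274, 0.258]
ee_rot: [-3.141, 0.0, -3.089]
force: [-0.1, 1.1, 0.9]
width: 0.0874
t: 5.7
eef_pos: [0.5282, 0.1275, 0.2584]
ee_rot: [3.141, 0.001, -3.088]
force: [-0.5, -1.0, 4.8]
width: 0.0156
```

```bash
python3 -m handwheel '[[0,0,0.7,0],[0,0,1.2,0],[0,0,1.5,0],[0,0,1.5,0],[0,0,2,0],[0,0,2,0],[0,0,1.1,0],[0,0,0,0],[0,0,0,0],[0,0,0,0]]'
python3 - <<'E'
from h import *
f=grab('wrist','4');g=grab('side','4');s=arm.get_state(); print(s['eef_pos'],s['ee_rot'])
a=cv2.resize(g['image'][165:285,220:400,::-1],None,fx=4,fy=4,interpolation=cv2.INTER_CUBIC)
cv2.imwrite('pics/z4.png',a)
E
```

```text
t: 6.7
eef_pos: [0.5274, 0.1271, 0.3566]
ee_rot: [-3.141, -0.002, -3.089]
force: [-0.4, 0.4, -0.1]
width: 0.0155
[0.52752444 0.12723    0.35665545] [-3.14079132e+00 -1.65941790e-03 -3.08887252e+00]
```

View pics/wrist_4.png

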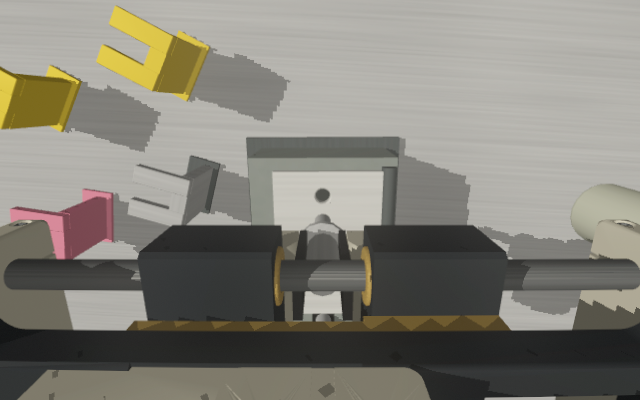

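View pics/z4.png

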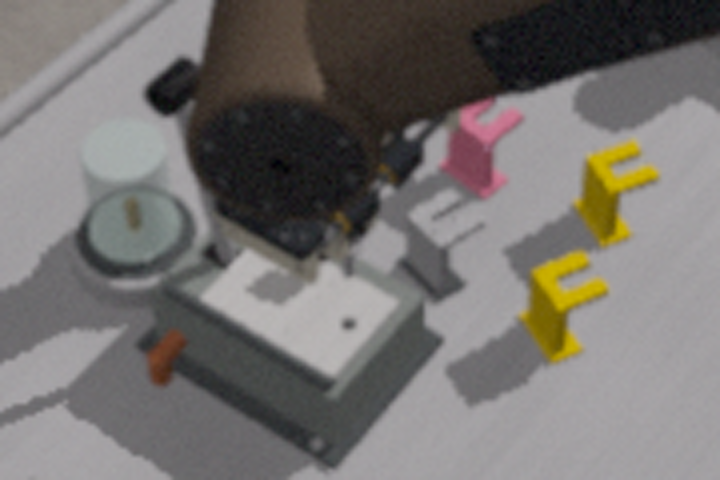

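The hole in the flap is free at wrist (322,195), and the pin hangs upright in the jaws. Next I'll measure the hole and the notch from this same frame.

Run:
```python
from h import *
f=load('wrist','4');P=cloud(f);z=P[...,2];v,u=np.mgrid[0:400,0:640]
m=(f['image'].max(2)<110)&(u>305)&(u<340)&(v>182)&(v<208)
c=np.c_[u[m],v[m]];print('hole',m.sum(),c.mean(0),onplane(f,c.mean(0),.076))
# visible pin pixels
m=(abs(z-.065)<.007)&(u>110)&(u<225)&(v>150)&(v<235)
cc,_=cv2.findContours(m.astype(np.uint8),0,1);cc=max(cc,key=cv2.contourArea).reshape(-1,2)
Q=onplane(f,cc,.065)[:,:2]*1000;r=cv2.minAreaRect(Q.astype(np.float32));print(r)
a=cv2.resize(f['image'][140:340,100:400,::-1],None,fx=2.6,fy=2.6,interpolation=cv2.INTER_CUBIC);cv2.imwrite('pics/z5.png',a)
g=f['image'].astype(int); 
for zz in (.176,.138): 
  print(zz,proj(f,[.528,.127,zz]))
# notch slot: non-plate interior
yd=np.array([.2385,.971]);xd=np.array([.971,-.2385]);o=np.array([.5407,-.0088])
L=(P[...,:2]-o)*1000; bx=L@xd; by=L@yd
for y in(-20,-15,-10,-5,0,5):
    k=m&(abs(by-y)<1.5); x=np.sort(bx[k]); print(y,x[x<0].max() if (x<0).any() else None,x[x>0].min() if (x>0).any() else None, x.min(),x.max())
```

```text
hole 130 [322.         194.66153846] [[0.52708912 0.12756511 0.076     ]]
((538.5877685546875, -9.255147933959961), (49.0987434387207, 47.20866775512695), 76.42430877685547)
0.176 [[320.53909507 246.7892103 ]]
0.138 [[320.88088801 221.89333122]]
-20 -8.465582576684945 6.444947636727913 -22.843819276528617 21.323924586138467
-15 -8.954120363774546 6.255763726401599 -22.840304191163607 21.557014499483053
-10 -8.722223568133694 6.286727341812669 -22.895384785918782 21.528337228968258
-5 -8.833391717347777 6.190111536947887 -23.526482705097592 21.483745548984057
0 -8.938220490480767 6.5400763266160675 -23.508538886070646 20.98341570509966
5 -8.54664989215146 6.36280272892596 -23.53271596136968 21.656664597977482
```

View pics/z5.png

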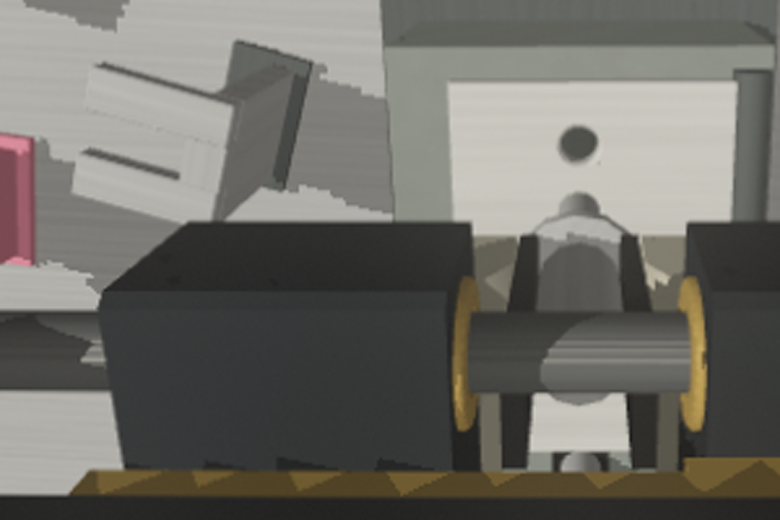

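```bash
python3 -m handwheel '[[0.3,-3.5,0,0],[0.3,-3.5,0,0],[0.3,-3.5,0,0],[0.25,-3.6,0,0],[0,0,-2,0],[0,0,-2,0],[0,0,0,0],[0,0,0,0],[0,0,0,0]]'
python3 - <<'E'
from h import *
f=grab('wrist','5');s=arm.get_state(); print(s['eef_pos'],s['ee_rot'])
g=grab('scene','5')
cv2.imwrite('pics/z6.png',cv2.resize(g['image'][160:260,260:400,::-1],None,fx=5,fy=5,interpolation=cv2.INTER_CUBIC))
E
```

```text
t: 7.7
eef_pos: [0.5397, -0.0134, 0.3185]
ee_rot: [-3.141, 0.001, -3.088]
force: [-0.7, 0.6, -1.2]
width: 0.0151
[ 0.53969581 -0.01331231  0.31861796] [ 3.14148933e+00  1.39408381e-03 -3.08804950e+00]
```

View pics/wrist_5.png

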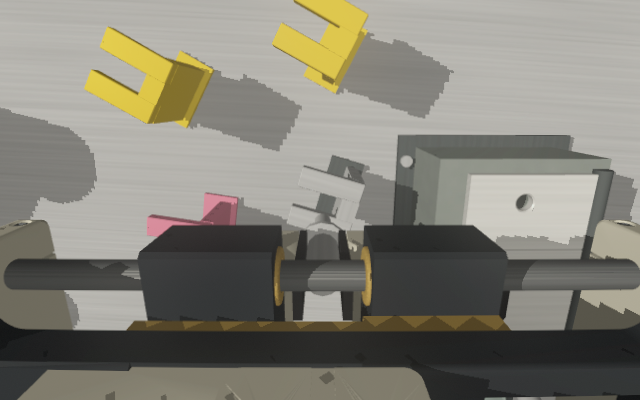

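View pics/z6.png

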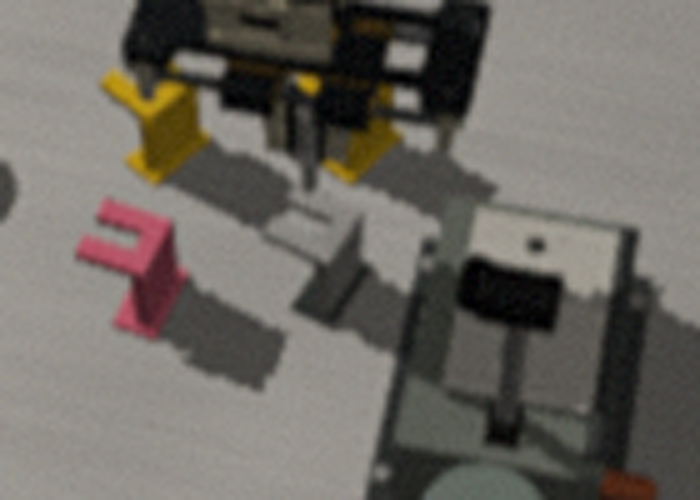

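```bash
python3 -m handwheel '[[-0.04,-0.1,-1.5,0],[0,0,-1,0],[0,0,-0.5,0],[0,0,-0.5,0],[0,0,-0.5,0],[0,0,0,0],[0,0,0,0],[0,0,0,0]]'
```

```text
t: 8.6
eef_pos: [0.539, -0.0147, 0.278]
ee_rot: [3.142, 0.001, -3.089]
force: [0.2, 0.2, 0.3]
width: 0.0154
```

No contact, and the tip is in the slot. I'll continue down to just above the seat.

```bash
python3 -m handwheel '[[0,0,-1,0],[0,0,-1,0],[0,0,-0.5,0],[0,0,-0.3,0],[0,0,-0.15,0],[0,0,0,0],[0,0,0,0],[0,0,0,0]]'
python3 - <<'E'
from h import *
f=grab('side','6')
cv2.imwrite('pics/z7.png',cv2.resize(f['image'][165:285,240:400,::-1],None,fx=4.5,fy=4.5,interpolation=cv2.INTER_CUBIC))
f=grab('scene','6')
cv2.imwrite('pics/z8.png',cv2.resize(f['image'][160:260,260:400,::-1],None,fx=5,fy=5,interpolation=cv2.INTER_CUBIC))
E
```

```text
t: 9.4
eef_pos: [0.539, -0.0147, 0.2484]
ee_rot: [3.141, 0.001, -3.089]
force: [1.2, 0.4, -0.6]
width: 0.0152
```

View pics/z8.png

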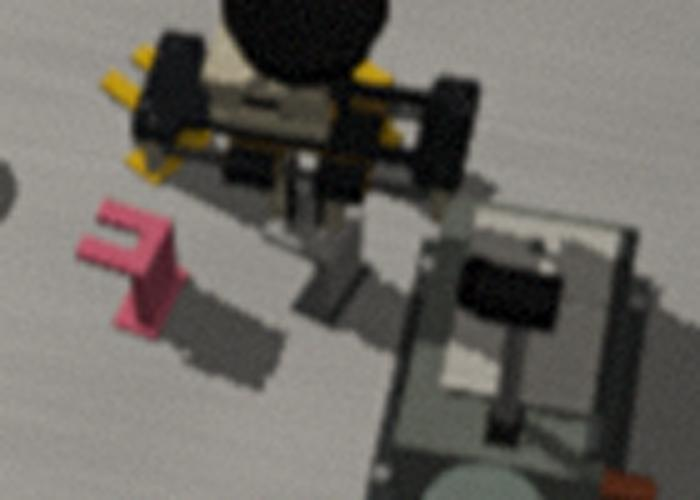

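```bash
python3 -m handwheel '[[0,0,-0.1,0],[0,0,0,0],[0,0,0,0]]'
python3 -m handwheel '[[0,0,0,0],[0,0,0,0],[0,0,0,0],[0,0,0,0],[0,0,0,0]]' 0.5
python3 -m handwheel '[[0,0,1,0],[0,0,2,0],[0,0,3,0],[0,0,4,0],[0,0,3,0],[-4,0,0,0],[-4,0,0,0],[0,0,0,0],[0,0,0,0]]'
python3 - <<'E'
from h import *
f=grab('side','7')
cv2.imwrite('pics/z7.png',cv2.resize(f['image'][165:285,240:400,::-1],None,fx=4.5,fy=4.5,interpolation=cv2.INTER_CUBIC))
f=grab('scene','7')
cv2.imwrite('pics/z8.png',cv2.resize(f['image'][160:260,260:400,::-1],None,fx=5,fy=5,interpolation=cv2.INTER_CUBIC))
E
```

```text
t: 9.8
eef_pos: [0.539, -0.0146, 0.2474]
ee_rot: [3.142, 0.0, -3.089]
force: [0.2, 0.7, 2.8]
width: 0.0157
t: 10.3
eef_pos: [0.5388, -0.0147, 0.247]
ee_rot: [-3.142, -0.0, -3.089]
force: [0.5, -0.0, -0.3]
width: 0.0431
t: 11.2
eef_pos: [0.4582, -0.0148, 0.3785]
ee_rot: [3.141, 0.002, -3.088]
force: [1.0, -0.3, 0.4]
width: 0.0438
```

View pics/z8.png

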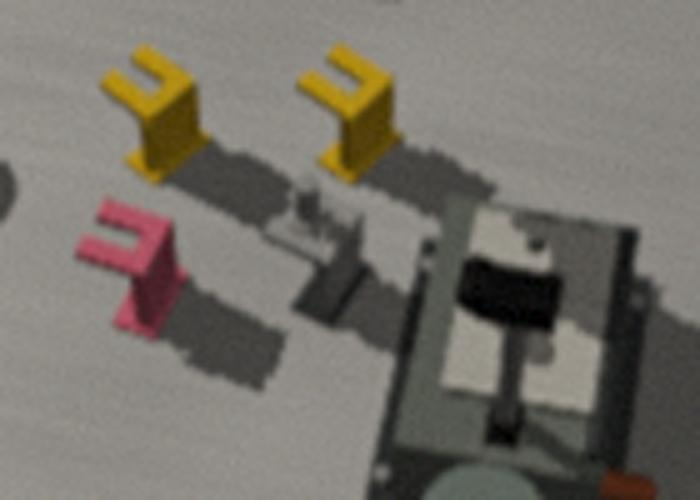

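View pics/z7.png

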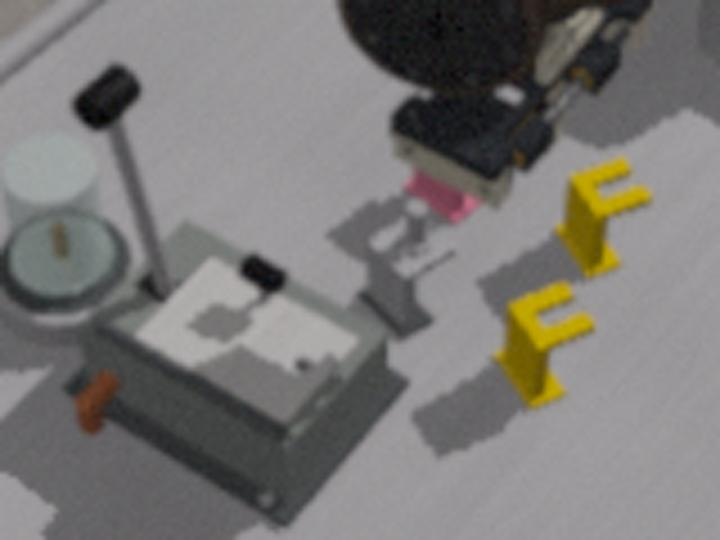

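The pin is parked, standing upright in the grey bracket's notch. The rows only translate and yaw, so I can't turn the tool about x. Pinching the flap knob along x would also run the wide gripper body into the lever. I'll push the flap open with closed fingers instead, first on the knob's -y side and then on the free edge.

```bash
python3 -m handwheel '[[3.7,2.4,0,0],[3.7,2.5,0,0],[3.7,2.5,0,0],[0,0,-4,0],[0,0,-4,0],[0,0,-2.2,0],[0,0,-1,0],[0,0,0,0],[0,0,0,0],[0,0,0,0]]' 1 40
python3 - <<'E'
from h import *
f=grab('wrist','8')
f=grab('scene','8')
cv2.imwrite('pics/z8.png',cv2.resize(f['image'][160:290,280:430,::-1],None,fx=4.5,fy=4.5,interpolation=cv2.INTER_CUBIC))
E
```

```text
t: 12.3
eef_pos: [0.5706, 0.0595, 0.2667]
ee_rot: [3.141, 0.003, -3.089]
force: [-0.2, 0.2, 1.3]
width: 0.0003
```

View pics/z8.png

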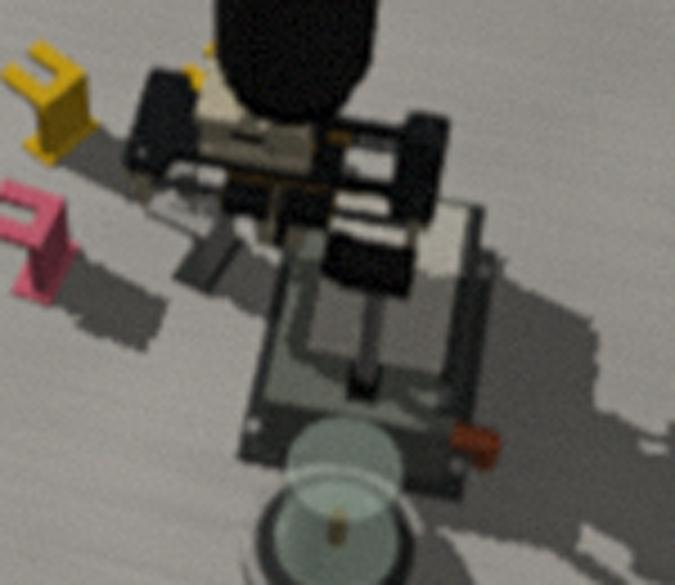

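View pics/wrist_8.png

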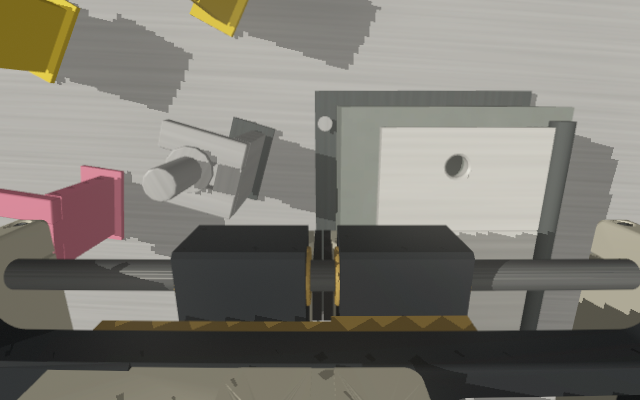

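```bash
python3 -m handwheel '[[-0.2,0,0,0],[0,0.7,0,0],[0,0.2,0,0],[0,0,0,0],[0,0,0,0]]'
```

```text
t: 12.9
eef_pos: [0.5679, 0.0685, 0.2652]
ee_rot: [-3.142, 0.0, -3.088]
force: [-0.6, -1.1, 0.5]
width: 0.0006
```

```bash
python3 -m handwheel '[[0,0.2,0,0],[0,0.2,0,0],[0,0,0,0],[0,0,0,0]]'
```

```text
t: 13.3
eef_pos: [0.5678, 0.0724, 0.2651]
ee_rot: [-3.142, -0.0, -3.089]
force: [-0.2, -0.0, -0.2]
width: 0.0001
```

```bash
python3 -m handwheel '[[0,0.2,0,0],[0,0.2,0,0],[0,0,0,0],[0,0,0,0]]'
```

```text
t: 13.7
eef_pos: [0.5678, 0.0744, 0.2654]
ee_rot: [-3.138, -0.001, -3.089]
force: [2.1, -12.7, 2.4]
width: 0.0001
```

```bash
python3 -m handwheel '[[0,0.2,0,0],[0,0.2,0,0],[0,0,0,0],[0,0,0,0]]'
```

```text
t: 14.1
eef_pos: [0.5679, 0.0758, 0.2661]
ee_rot: [-3.134, -0.003, -3.09]
force: [4.8, -28.9, 7.7]
width: 0.0004
```

Run:
```python
from h import *
f=grab('scene','9')
cv2.imwrite('pics/z8.png',cv2.resize(f['image'][160:290,280:430,::-1],None,fx=4.5,fy=4.5,interpolation=cv2.INTER_CUBIC))
f=grab('side','9')
cv2.imwrite('pics/z7.png',cv2.resize(f['image'][165:285,240:400,::-1],None,fx=4.5,fy=4.5,interpolation=cv2.INTER_CUBIC))
```

```text
(no output)
```

View pics/z7.png

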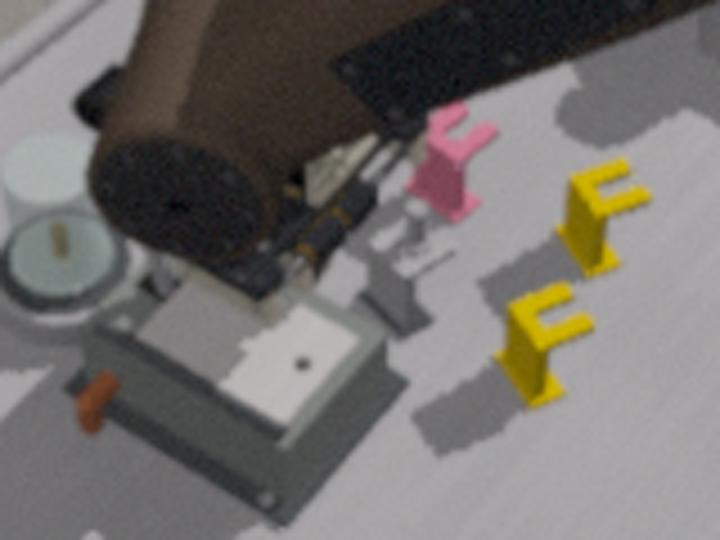

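```bash
python3 -m handwheel '[[0,0.06,0.3,0],[0,0.08,0.3,0],[0,0.1,0.3,0],[0,0.12,0.3,0],[0,0,0,0],[0,0,0,0]]'
```

```text
t: 14.8
eef_pos: [0.5677, 0.0803, 0.2785]
ee_rot: [-3.136, -0.002, -3.089]
force: [0.5, -21.1, 10.9]
width: 0.0003
```

Run:
```python
from h import *
f=grab('scene','10')
cv2.imwrite('pics/z8.png',cv2.resize(f['image'][160:290,280:430,::-1],None,fx=4.5,fy=4.5,interpolation=cv2.INTER_CUBIC))
f=grab('wrist','10')
f=grab('side','10')
cv2.imwrite('pics/z7.png',cv2.resize(f['image'][165:285,240:400,::-1],None,fx=4.5,fy=4.5,interpolation=cv2.INTER_CUBIC))
```

```text
(no output)
```

View pics/z8.png

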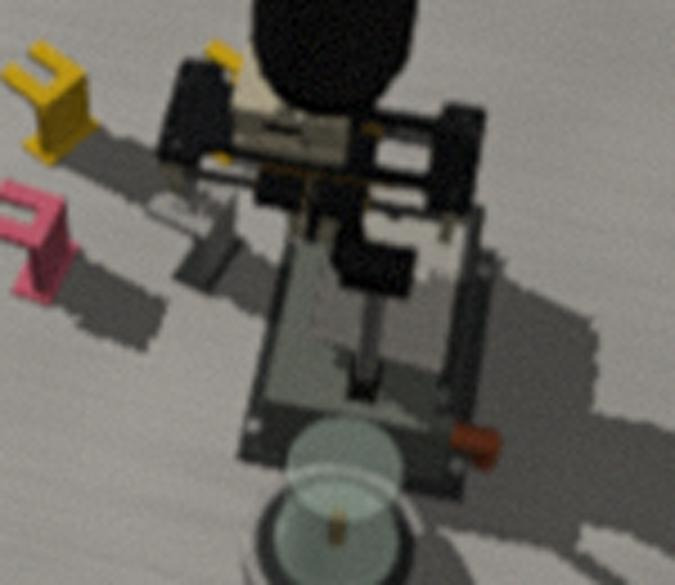

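View pics/z7.png

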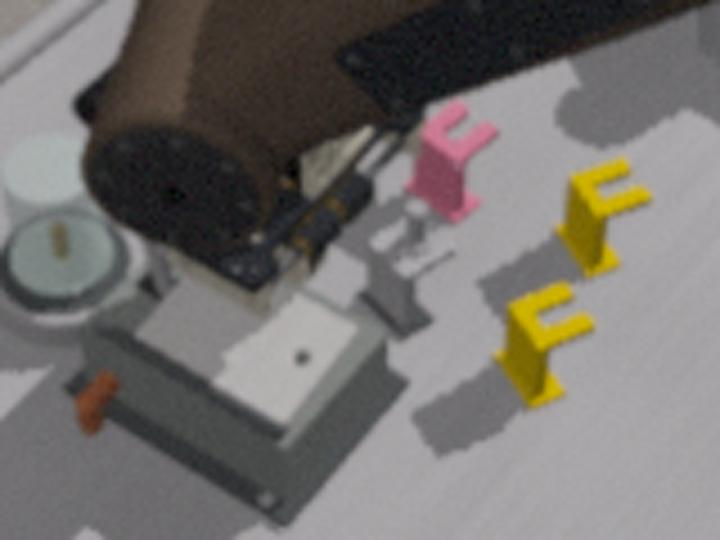

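View pics/wrist_10.png

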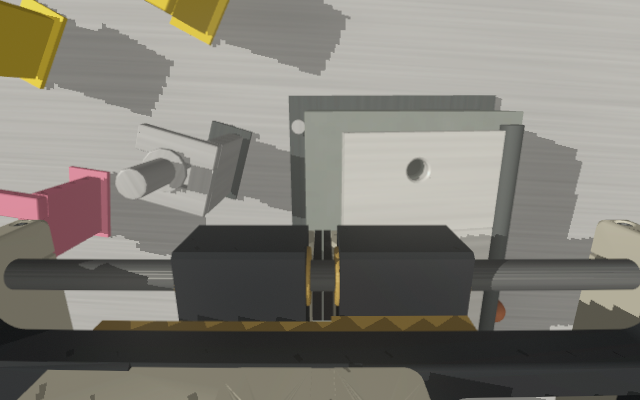

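```bash
cat >> h.py <<'E'
def flapang(f,verbose=True):
    P=cloud(f); o=np.array([.5625,.1297]);a=.0523
    L=P.copy(); d=P[...,:2]-o
    L[...,0]=(d[...,0]*np.cos(a)+d[...,1]*np.sin(a))*1000; L[...,1]=(-d[...,0]*np.sin(a)+d[...,1]*np.cos(a))*1000; L[...,2]*=1000
    return L
E
python3 - <<'E'
from h import *
f=load('wrist','10');L=flapang(f)
m=(f['image'].min(2)>150)&(L[...,0]>-56)&(L[...,0]<-20)&(L[...,1]>-50)&(L[...,1]<40)&(L[...,2]>60)
p=np.polyfit(L[m][:,1],L[m][:,2],1);print(m.sum(),p,np.arctan(-p[0]))
E
```

```text
10799 [ 0.50134888 96.22192702] -0.4647261315696083
```

Run:
```python
from h import *
f=load('wrist','10');L=flapang(f)
for v in (145,170,200):
    for u in (320,350,380,440,480,510,515): print((u,v),L[v,u].round(0).tolist(),f['image'][v,u].tolist(),end=' ')
    print()
```

```text
(320, 145) [-46.0, -51.0, 70.0] [149, 152, 142] (350, 145) [-48.0, -36.0, 90.0] [200, 198, 189] (380, 145) [-48.0, -21.0, 88.0] [199, 197, 188] (440, 145) [-48.0, 12.0, 82.0] [199, 196, 188] (480, 145) [-47.0, 34.0, 79.0] [199, 197, 189] (510, 145) [-47.0, 51.0, 79.0] [110, 113, 108] (515, 145) [-48.0, 53.0, 80.0] [102, 104, 100] 
(320, 170) [-32.0, -51.0, 70.0] [147, 150, 139] (350, 170) [-36.0, -36.0, 91.0] [197, 194, 186] (380, 170) [-35.0, -20.0, 86.0] [198, 195, 187] (440, 170) [-34.0, 13.0, 82.0] [198, 196, 188] (480, 170) [-34.0, 37.0, 78.0] [198, 196, 188] (510, 170) [-34.0, 53.0, 79.0] [104, 106, 102] (515, 170) [-34.0, 55.0, 79.0] [88, 90, 86] 
(320, 200) [-14.0, -51.0, 71.0] [145, 149, 139] (350, 200) [-20.0, -35.0, 91.0] [199, 197, 189] (380, 200) [-19.0, -19.0, 88.0] [199, 197, 187] (440, 200) [-18.0, 15.0, 82.0] [198, 196, 187] (480, 200) [-17.0, 38.0, 78.0] [197, 196, 187] (510, 200) [-17.0, 55.0, 80.0] [90, 92, 88] (515, 200) [6.0, 105.0, -0.0] [129, 128, 123]
```

```bash
python3 -m handwheel '[[-0.02,0.18,0.3,0],[-0.02,0.2,0.3,0],[0,0.22,0.3,0],[0,0.23,0.3,0],[-0.02,0.24,0.27,0],[-0.02,0.25,0.27,0],[0,0.26,0.26,0],[-0.02,0.28,0.25,0],[0,0,0,0]]'
python3 - <<'E'
from h import *
f=grab('wrist','11');L=flapang(f)
for u in range(300,560,20): print(u,L[170,u].round(0).tolist(),f['image'][170,u].tolist())
E
```

```text
t: 15.85
eef_pos: [0.5668, 0.0978, 0.303]
ee_rot: [-3.133, -0.001, -3.089]
force: [-3.2, -27.2, 23.4]
width: 0.0005
300 [-27.0, -48.0, 69.0] [148, 151, 141]
320 [-27.0, -35.0, 72.0] [147, 150, 141]
340 [-36.0, -24.0, 115.0] [172, 170, 162]
360 [-35.0, -13.0, 109.0] [173, 170, 162]
380 [-34.0, -2.0, 104.0] [174, 171, 164]
400 [-32.0, 11.0, 96.0] [219, 216, 208]
420 [-31.0, 24.0, 90.0] [173, 170, 163]
440 [-29.0, 39.0, 82.0] [173, 171, 164]
460 [-29.0, 52.0, 79.0] [107, 110, 105]
480 [-14.0, 101.0, 1.0] [129, 128, 123]
500 [-14.0, 118.0, 1.0] [130, 129, 124]
520 [-14.0, 135.0, 1.0] [130, 129, 125]
540 [-14.0, 153.0, -0.0] [183, 180, 175]
```

```bash
python3 -m handwheel '[[0,0,0.3,0],[0,0.1,0.25,0],[-0.02,0.25,0.25,0],[-0.02,0.28,0.25,0],[-0.02,0.3,0.22,0],[0,0.3,0.2,0],[-0.02,0.3,0.2,0],[0,0,0,0]]'
python3 - <<'E'
from h import *
f=grab('wrist','12');L=flapang(f)
for u in range(300,480,20): print(u,L[170,u].round(0).tolist(),f['image'][170,u].tolist())
E
```

```text
t: 16.7
eef_pos: [0.5661, 0.1169, 0.3174]
ee_rot: [-3.14, 0.0, -3.089]
force: [-1.2, -5.6, 7.1]
width: 0.0006
300 [-24.0, -28.0, 70.0] [148, 152, 142]
320 [-37.0, -14.0, 140.0] [178, 176, 168]
340 [-35.0, -3.0, 130.0] [149, 147, 140]
360 [-33.0, 8.0, 118.0] [150, 148, 140]
380 [-31.0, 21.0, 106.0] [149, 147, 140]
400 [-27.0, 36.0, 90.0] [147, 145, 138]
420 [-26.0, 52.0, 80.0] [73, 74, 71]
440 [-10.0, 94.0, -1.0] [132, 130, 126]
460 [-10.0, 111.0, 1.0] [130, 129, 123]
```

```bash
python3 -m handwheel '[[0,-0.2,1,0],[0,-1.5,0.3,0],[0,-1.8,0,0],[0,0,-1.8,0],[0,0,-1.8,0],[0,0,0,0],[0,0,0,0]]'
python3 -m handwheel '[[0,1,0,0],[0,1,0,0],[-0.05,0.7,0,0],[-0.05,0.7,0,0],[-0.05,0.7,0,0],[-0.05,0.7,0,0],[0,0,0,0]]'
python3 - <<'E'
from h import *
f=grab('wrist','13');L=flapang(f)
for u in range(300,480,20): print(u,L[170,u].round(0).tolist(),f['image'][170,u].tolist())
E
```

```text
t: 17.45
eef_pos: [0.5661, 0.082, 0.2934]
ee_rot: [-3.141, -0.001, -3.089]
force: [0.6, 0.5, 0.8]
width: 0.0008
t: 18.15
eef_pos: [0.5657, 0.1239, 0.3068]
ee_rot: [-3.128, 0.007, -3.085]
force: [-20.7, -52.5, 89.6]
width: 0.0002
300 [-24.0, -23.0, 70.0] [148, 152, 142]
320 [-24.0, -10.0, 71.0] [149, 152, 142]
340 [-24.0, 3.0, 71.0] [151, 154, 143]
360 [-41.0, 8.0, 156.0] [222, 219, 210]
380 [-41.0, 16.0, 151.0] [140, 139, 132]
400 [-34.0, 32.0, 116.0] [162, 159, 152]
420 [-26.0, 53.0, 80.0] [75, 77, 73]
440 [-11.0, 92.0, 1.0] [134, 132, 127]
460 [-11.0, 110.0, 1.0] [129, 128, 123]
```

```bash
python3 -m handwheel '[[0,-0.3,1,0],[0,-0.3,1,0],[0,0,0,0],[0,0,0,0]]'
python3 - <<'E'
from h import *
f=grab('scene','14')
cv2.imwrite('pics/z8.png',cv2.resize(f['image'][150:290,270:430,::-1],None,fx=4.5,fy=4.2,interpolation=cv2.INTER_CUBIC))
f=grab('side','14')
cv2.imwrite('pics/z7.png',cv2.resize(f['image'][165:285,240:400,::-1],None,fx=4.5,fy=4.5,interpolation=cv2.INTER_CUBIC))
f=grab('wrist','14')
E
```

```text
t: 18.6
eef_pos: [0.5644, 0.1254, 0.3137]
ee_rot: [-3.141, 0.001, -3.088]
force: [0.9, -3.6, 4.7]
width: 0.0003
```

View pics/z8.png

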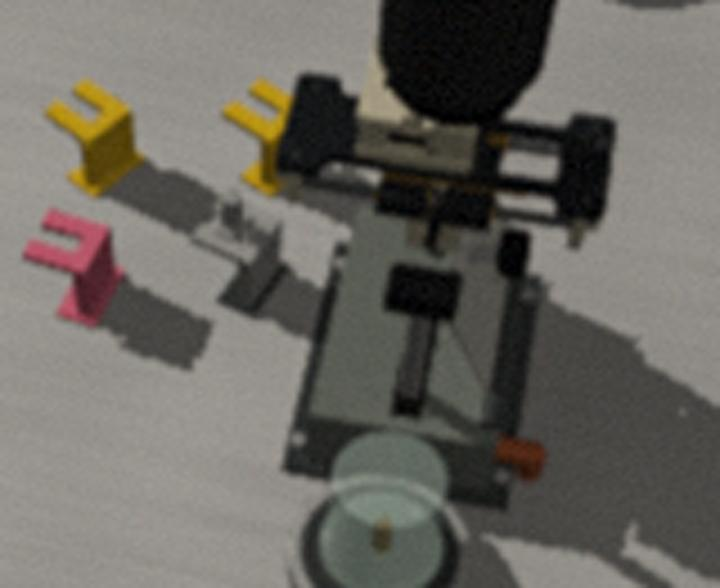

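View pics/z7.png

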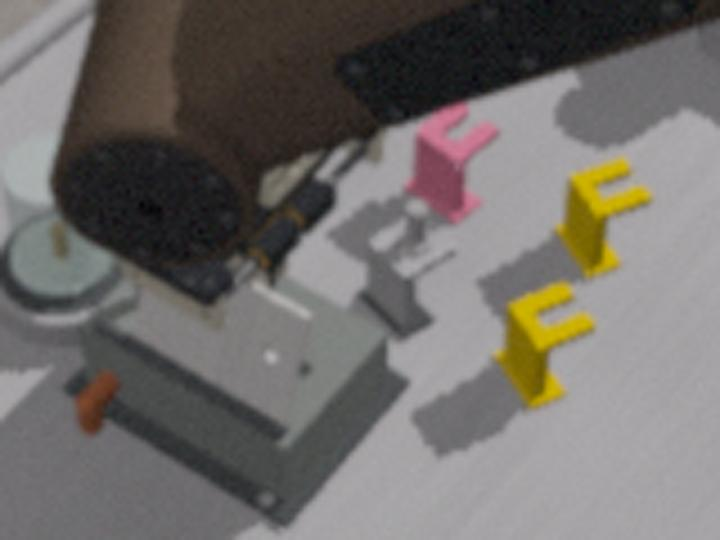

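View pics/wrist_14.png

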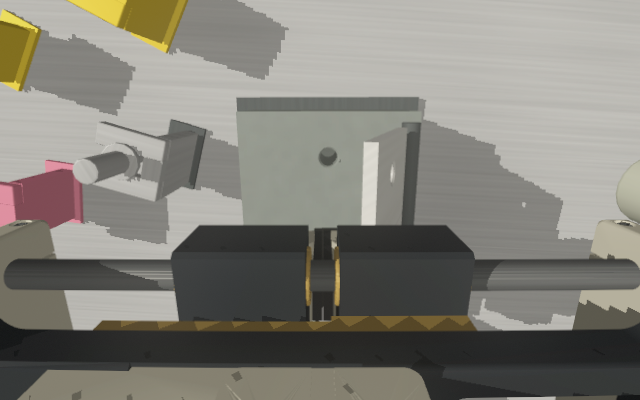

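```bash
python3 -m handwheel '[[0,-0.4,0.5,0],[0,0,0.5,0],[0,0.4,0,0],[-0.03,0.5,0,0],[-0.03,0.5,0,0],[-0.02,0.5,0,0],[0,0,0,0]]'
```

```text
t: 19.45
eef_pos: [0.5632, 0.1406, 0.3232]
ee_rot: [3.141, -0.0, -3.088]
force: [0.2, -0.8, 1.0]
width: 0.0006
```

```bash
python3 -m handwheel '[[-0.03,0.5,0,0],[-0.03,0.5,0,0],[-0.02,0.5,0,0],[-0.03,0.5,0,0],[0,0,0,0]]'
```

```text
t: 19.95
eef_pos: [0.5621, 0.1606, 0.3231]
ee_rot: [3.141, -0.0, -3.088]
force: [0.1, -0.4, 0.2]
width: 0.0003
```

Run:
```python
from h import *
f=grab('scene','15')
cv2.imwrite('pics/z8.png',cv2.resize(f['image'][150:290,270:430,::-1],None,fx=4.5,fy=4.2,interpolation=cv2.INTER_CUBIC))
f=grab('wrist','15')
L=flapang(f)
for u in range(280,480,15): print(u,L[170,u].round(0).tolist(),f['image'][170,u].tolist())
```

```text
280 [-24.0, 2.0, 70.0] [146, 150, 140]
295 [-24.0, 12.0, 71.0] [143, 148, 137]
310 [-24.0, 23.0, 70.0] [144, 147, 137]
325 [-24.0, 34.0, 71.0] [147, 150, 141]
340 [-25.0, 44.0, 72.0] [154, 156, 145]
355 [-39.0, 48.0, 142.0] [180, 179, 171]
370 [-43.0, 51.0, 167.0] [201, 199, 190]
385 [-11.0, 89.0, 2.0] [131, 130, 125]
400 [-11.0, 103.0, 1.0] [128, 127, 122]
415 [-11.0, 117.0, -1.0] [126, 125, 120]
430 [-11.0, 131.0, 0.0] [126, 124, 120]
445 [-11.0, 144.0, 0.0] [128, 126, 122]
460 [-11.0, 158.0, 1.0] [129, 128, 123]
475 [-11.0, 172.0, 0.0] [131, 129, 125]
```

View pics/z8.png

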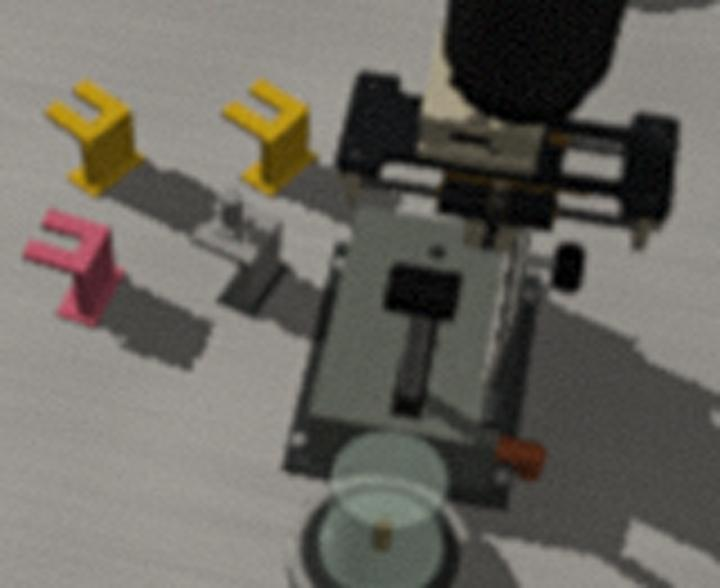

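View pics/wrist_15.png

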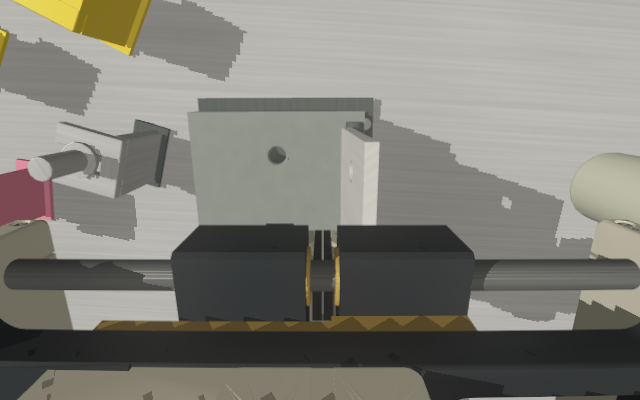

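```bash
python3 -m handwheel '[[-0.03,0.5,0,0],[-0.03,0.5,0,0],[-0.02,0.5,0,0],[-0.03,0.5,0,0],[0,0.4,0,0],[0,0,0,0]]'
```

```text
t: 20.65
eef_pos: [0.5611, 0.1804, 0.3231]
ee_rot: [-3.133, -0.003, -3.089]
force: [6.3, -23.1, 0.5]
width: 0.0006
```

```bash
python3 -m handwheel '[[0,0.3,0,0],[0,0.3,0,0],[0,0,0,0]]'
```

```text
t: 20.95
eef_pos: [0.5613, 0.1824, 0.3231]
ee_rot: [-3.125, -0.006, -3.09]
force: [11.3, -43.4, 3.2]
width: 0.0008
```

```bash
python3 -m handwheel '[[0,-1.5,0,0],[0,-2.5,2,0],[0,-1,5,0],[0,0,5,0],[0,0,5,0],[0,0,2,0],[0,0,0,0],[0,0,0,0]]' 0
python3 - <<'E'
from h import *
f=grab('scene','16')
cv2.imwrite('pics/z8.png',cv2.resize(f['image'][150:290,270:430,::-1],None,fx=4.5,fy=4.2,interpolation=cv2.INTER_CUBIC))
f=grab('wrist','16'); s=grab('side','16')
cv2.imwrite('pics/z7.png',cv2.resize(s['image'][165:285,220:400,::-1],None,fx=4,fy=4,interpolation=cv2.INTER_CUBIC))
L=flapang(f)
for u in range(320,480,10): print(u,L[190,u].round(0).tolist(),f['image'][190,u].tolist())
E
```

```text
t: 21.75
eef_pos: [0.5608, 0.1405, 0.5126]
ee_rot: [3.14, 0.001, -3.088]
force: [-0.6, 0.5, -0.5]
width: 0.0588
320 [36.0, 9.0, 72.0] [64, 64, 59]
330 [36.0, 22.0, 71.0] [141, 143, 133]
340 [36.0, 35.0, 70.0] [141, 145, 135]
350 [33.0, 46.0, 84.0] [187, 185, 177]
360 [25.0, 56.0, 114.0] [185, 183, 175]
370 [18.0, 63.0, 142.0] [185, 183, 175]
380 [12.0, 70.0, 164.0] [205, 202, 194]
390 [15.0, 82.0, 152.0] [102, 102, 97]
400 [15.0, 93.0, 154.0] [60, 59, 56]
410 [15.0, 103.0, 155.0] [56, 56, 53]
420 [54.0, 160.0, 1.0] [125, 124, 120]
430 [54.0, 175.0, -0.0] [124, 123, 118]
440 [54.0, 190.0, 1.0] [124, 122, 118]
450 [54.0, 205.0, 2.0] [123, 122, 118]
460 [54.0, 220.0, 1.0] [124, 123, 119]
470 [54.0, 236.0, 0.0] [125, 124, 119]
```

View pics/z8.png

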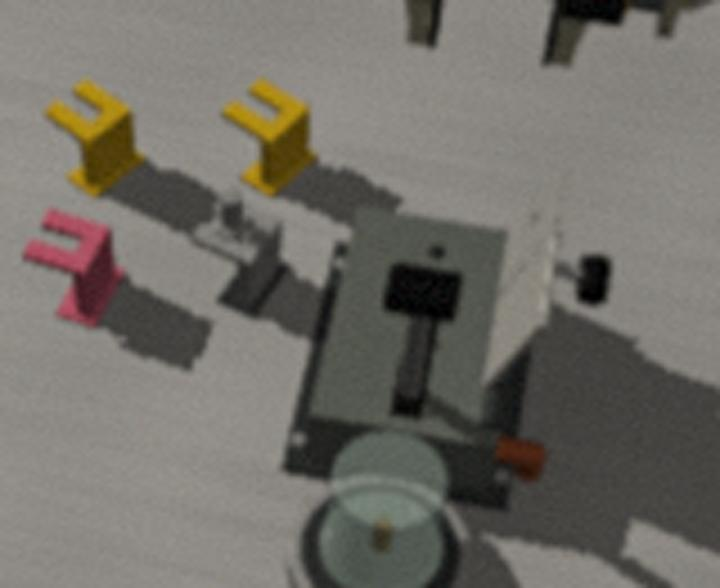

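View pics/z7.png

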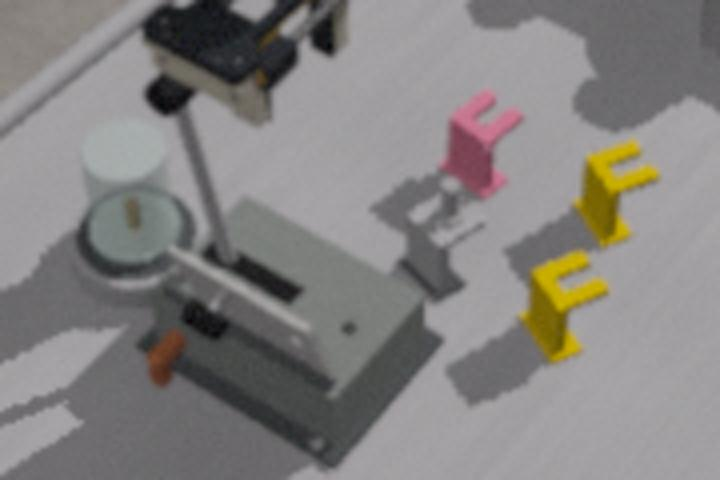

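View pics/wrist_16.png

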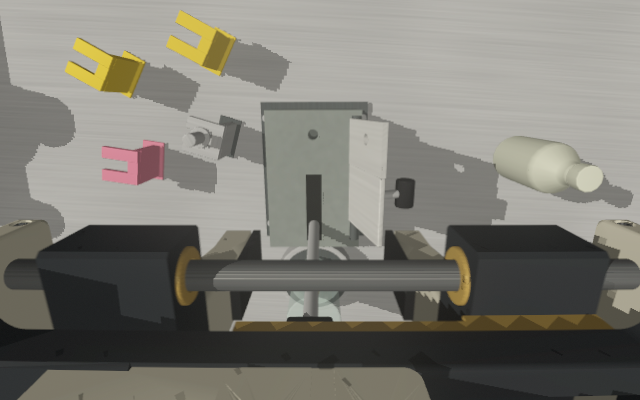

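```bash
python3 -m handwheel '[[4,-0.15,0,0],[4,-0.15,0,0],[4.05,-0.15,0,0],[0,0,-3,0],[0,0,-3,0],[0,0,0,0],[0,0,0,0],[0,0,0,0]]'
python3 - <<'E'
from h import *
f=grab('scene','17')
cv2.imwrite('pics/z8.png',cv2.resize(f['image'][150:290,270:430,::-1],None,fx=4.5,fy=4.2,interpolation=cv2.INTER_CUBIC))
s=grab('side','17')
cv2.imwrite('pics/z7.png',cv2.resize(s['image'][125:285,160:400,::-1],None,fx=3.3,fy=3.3,interpolation=cv2.INTER_CUBIC))
f=grab('wrist','17')
E
```

```text
t: 22.7
eef_pos: [0.6818, 0.1357, 0.4543]
ee_rot: [3.141, 0.002, -3.088]
force: [-0.3, 0.2, -0.1]
width: 0.0874
```

View pics/z8.png

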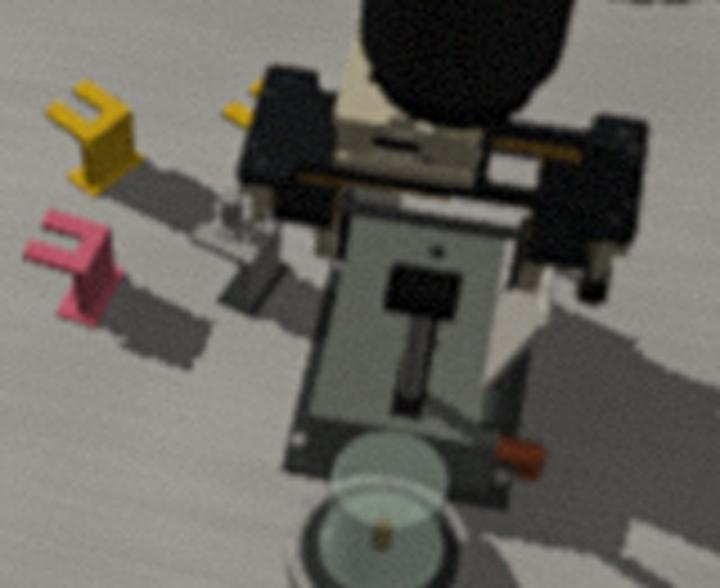

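View pics/wrist_17.png

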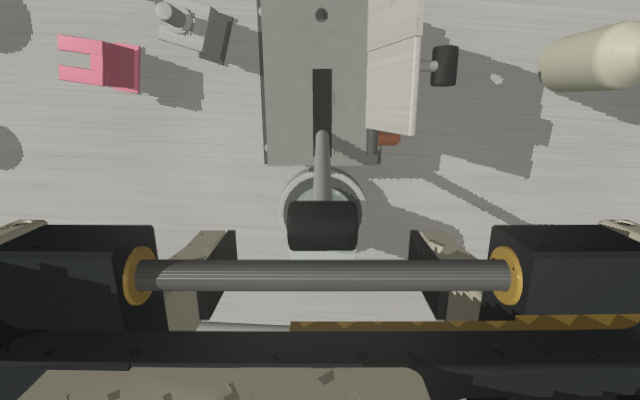

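Run:
```python
from h import *
f=load('wrist','17');P=cloud(f);u0,u1=285,360
m=np.zeros((400,640),bool);m[195:258,285:362]=True
m&=(P[...,2]>.22)&(P[...,2]<.275)
Q=P[m];print(m.sum(),Q.min(0),Q.max(0),Q.mean(0)); k=Q[:,2]>Q[:,2].max()-.004; print('top',Q[k].mean(0))
o=np.array([.5625,.1297]);a=.0523
print(o+np.array([.119*np.cos(a),.119*np.sin(a)]))
for t in(0,.2,.4,.6,.75):
    th=.2-t; x=.075+.22*np.sin(th); print(t,o[0]+x*np.cos(a),o[1]+x*np.sin(a),.03+.22*np.cos(th))
```

```text
3569 [0.66548094 0.11623761 0.22029243] [0.69569516 0.15675811 0.262705  ] [0.67719285 0.13642593 0.25635253]
top [0.68056044 0.13661598 0.26015518]
[0.68133729 0.13592086]
0 0.6810449403968714 0.13590555941631552 0.24561464712507317
0.2 0.6373974500035289 0.1336207120487083 0.25
0.4 0.5937499596101865 0.13133586468110106 0.24561464712507317
0.6 0.5518425569212058 0.12914210696778752 0.23263341868063472
0.75 0.5225634909209986 0.1276094141079301 0.21755539485309125
```

```bash
python3 -m handwheel '[[0,0.05,-2,0],[0,0,-2,0],[-0.05,0,-0.8,0],[0,0,0,0],[0,0,0,0]]'
python3 -m handwheel '[[0,0,0,0],[0,0,0,0],[0,0,0,0],[0,0,0,0],[0,0,0,0],[0,0,0,0],[0,0,0,0],[0,0,0,0]]' 1 40
```

```text
t: 23.35
eef_pos: [0.6813, 0.1361, 0.4057]
ee_rot: [3.142, 0.001, -3.089]
force: [-0.5, 0.8, 0.8]
width: 0.0877
t: 24.15
eef_pos: [0.6811, 0.1358, 0.4044]
ee_rot: [-3.141, -0.0, -3.089]
force: [-0.2, -1.3, 0.4]
width: 0.0398
```

```bash
python3 -m handwheel '[[-1.09,-0.06,0.19,0],[-1.09,-0.06,0.14,0],[-1.1,-0.06,0.08,0],[-1.1,-0.06,0.03,0],[0,0,0,0]]'
```

```text
t: 24.65
eef_pos: [0.6373, 0.1333, 0.4089]
ee_rot: [3.141, 0.003, -3.089]
force: [6.4, -2.3, -5.0]
width: 0.04
```

```bash
python3 -m handwheel '[[-1.1,-0.06,-0.03,0],[-1.1,-0.06,-0.08,0],[-1.09,-0.06,-0.14,0],[-1.09,-0.06,-0.19,0],[-1.07,-0.06,-0.24,0],[-1.06,-0.06,-0.3,0],[-1.04,-0.05,-0.36,0],[0,0,0,0]]'
```

```text
t: 25.45
eef_pos: [0.5626, 0.1292, 0.3972]
ee_rot: [3.141, 0.006, -3.088]
force: [8.2, -4.1, 0.6]
width: 0.04
```

```bash
python3 -m handwheel '[[-1.02,-0.05,-0.4,0],[-1,-0.05,-0.45,0],[-0.97,-0.05,-0.5,0],[-0.95,-0.05,-0.55,0],[0,0,0,0],[0,0,0,0]]'
```

```text
t: 26.05
eef_pos: [0.5236, 0.1271, 0.3793]
ee_rot: [-3.141, 0.006, -3.088]
force: [2.8, -5.0, 10.8]
width: 0.0395
```

```bash
python3 -m handwheel '[[-0.2,0,-0.12,0],[0,0,0,0],[0,0,0,0]]'
```

```text
t: 26.35
eef_pos: [0.522, 0.1271, 0.3785]
ee_rot: [-3.141, 0.007, -3.088]
force: [3.1, -6.6, 12.2]
width: 0.04
```

```bash
python3 -m handwheel '[[-0.25,-0.01,-0.2,0],[0,0,0,0],[0,0,0,0]]'
```

```text
t: 26.65
eef_pos: [0.5194, 0.1269, 0.3769]
ee_rot: [-3.141, 0.007, -3.088]
force: [1.2, -6.5, 15.2]
width: 0.0398
```

```bash
python3 -m handwheel '[[-0.25,-0.01,-0.2,0],[0,0,0,0],[0,0,0,0]]'
```

```text
t: 26.95
eef_pos: [0.5167, 0.1267, 0.3751]
ee_rot: [-3.141, 0.007, -3.088]
force: [-0.1, -6.5, 18.1]
width: 0.0393
```

Run:
```python
from h import *
f=grab('scene','18')
cv2.imwrite('pics/z8.png',cv2.resize(f['image'][150:290,270:430,::-1],None,fx=4.5,fy=4.2,interpolation=cv2.INTER_CUBIC))
s=grab('side','18')
cv2.imwrite('pics/z7.png',cv2.resize(s['image'][165:285,220:400,::-1],None,fx=4,fy=4,interpolation=cv2.INTER_CUBIC))
f=grab('wrist','18')
```

```text
(no output)
```

View pics/z8.png

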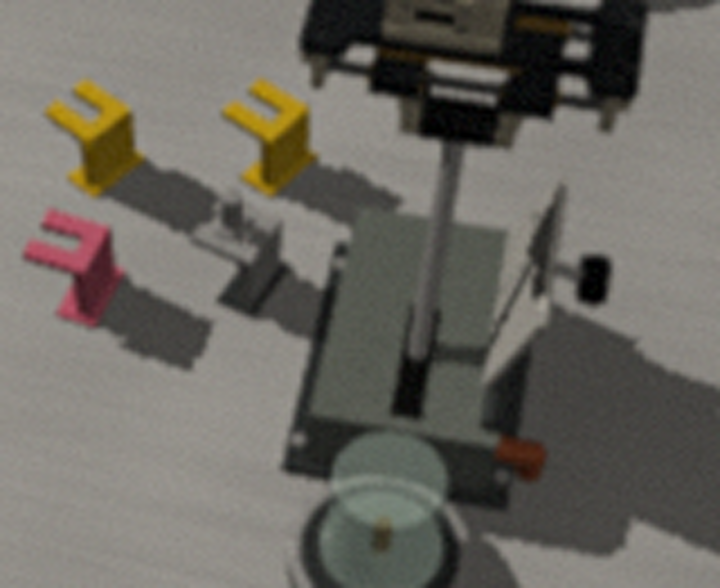

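View pics/wrist_18.png

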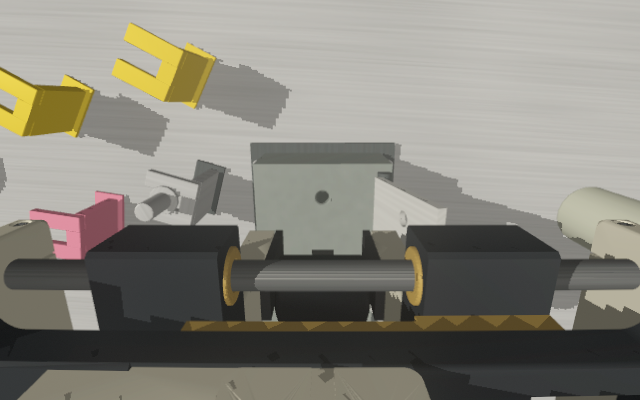

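View pics/z7.png

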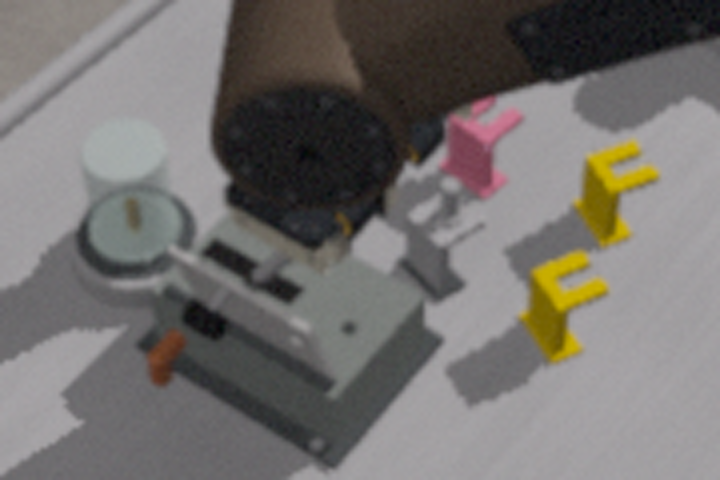

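```bash
cat > lev.py <<'E'
from h import *
import sys
def meas(tag):
    f=load('scene',tag);L=flapang(f)
    m=np.zeros((400,640),bool);m[180:236,350:385]=True
    m&=(abs(L[...,1])<14)&(L[...,2]>95)&(L[...,2]<190)
    Q=L[m]; 
    p=np.polyfit(Q[:,2],Q[:,0],1); r=Q[:,0]-np.polyval(p,Q[:,2]); k=abs(r)<8; p=np.polyfit(Q[k][:,2],Q[k][:,0],1)
    print(tag,k.sum(),len(Q),'lean',np.arctan(p[0]),'theta',.2-np.arctan(p[0]),'x at z30',np.polyval(p,30),'x at 217',np.polyval(p,217.5))
    c=np.zeros((400,640),bool);c[165:205,350:390]=True
    c&=(L[...,2]>190)&(L[...,2]<245)&(abs(L[...,1])<19)&(f['image'].max(2)<45); print('knob',c.sum(),L[c].mean(0),L[c].min(0),L[c].max(0))
for t in sys.argv[1:]: meas(t)
E
python3 lev.py 18
python3 - <<'E'
from h import *
f=load('scene','17');L=flapang(f)
m=np.zeros((400,640),bool);m[200:250,350:380]=True
m&=(abs(L[...,1])<14)&(L[...,2]>95)&(L[...,2]<220);Q=L[m];p=np.polyfit(Q[:,2],Q[:,0],1);print(len(Q),np.arctan(p[0]),np.polyval(p,30))
E
```

```text
18 172 175 lean -0.5269956025291502 theta 0.7269956025291502 x at z30 80.87794653422336 x at 217 -28.22610765254798
knob 133 [-27.17763481  -0.28454671 228.53413023] [-40.22871151 -18.81096303 211.56312155] [-19.97062821  18.8480617  238.97102999]
84 0.20609708298087287 79.57143038991725
```

```bash
python3 -m handwheel '[[-0.3,0.03,-0.05,0],[0,0,0,0],[0,0,0,0]]'
python3 -m handwheel '[[-0.3,0.03,-0.05,0],[0,0,0,0],[0,0,0,0]]'
python3 - <<'E'
from h import *
grab('scene','19')
E
python3 lev.py 19
```

```text
t: 27.4
eef_pos: [0.5139, 0.1268, 0.3735]
ee_rot: [-3.14, 0.006, -3.088]
force: [5.4, -9.0, 8.7]
width: 0.0396
t: 27.7
eef_pos: [0.5119, 0.1269, 0.3725]
ee_rot: [-3.14, 0.008, -3.088]
force: [13.5, -12.5, 1.4]
width: 0.0395
19 179 181 lean -0.5555449053390809 theta 0.7555449053390808 x at z30 81.92203469271314 x at 217 -34.47056675551963
knob 133 [-31.82181762   0.30479013 225.86010042] [-44.51107383 -18.74752557 207.90087589] [-23.43732378  18.82068309 235.30891234]
```

```bash
python3 -m handwheel '[[-0.2,0.02,-0.12,0],[0,0,0,0],[0,0,0,0]]'
python3 -m handwheel '[[-0.2,0.02,-0.12,0],[0,0,0,0],[0,0,0,0]]'
python3 - <<'E'
from h import *
grab('scene','20')
E
python3 lev.py 20
```

```text
t: 28.05
eef_pos: [0.5111, 0.1269, 0.3723]
ee_rot: [-3.139, 0.011, -3.088]
force: [19.6, -15.7, 2.9]
width: 0.0395
t: 28.35
eef_pos: [0.5102, 0.127, 0.3721]
ee_rot: [-3.139, 0.014, -3.088]
force: [26.6, -19.2, 4.0]
width: 0.0395
20 178 179 lean -0.5545298156226676 theta 0.7545298156226676 x at z30 81.40877835411331 x at 217 -34.72031752847839
knob 130 [-3.21641223e+01 -7.20663572e-02  2.25646443e+02] [-45.48068767 -18.62938787 206.59531677] [-24.33370147  18.80897033 233.47708362]
```

```bash
python3 -m handwheel '[[0,-0.15,0,0],[0,0,0,0],[0,0,0,0],[0,0,0,0],[0,0,0,0],[0,0,0,0]]'
python3 - <<'E'
from h import *
f=grab('scene','21');cv2.imwrite('pics/z9.png',f['image'][120:320,150:520,::-1].repeat(2,0).repeat(2,1))
w=grab('wrist','21')
E
python3 lev.py 21
```

```text
t: 29.0
eef_pos: [0.5103, 0.1266, 0.3721]
ee_rot: [-3.141, 0.015, -3.087]
force: [23.6, -12.2, 3.3]
width: 0.0399
21 172 174 lean -0.5445399928895474 theta 0.7445399928895473 x at z30 79.72864504408082 x at 217 -33.82469069237729
knob 133 [-3.21063696e+01 -8.36891394e-03  2.25862650e+02] [-44.70596414 -18.98040532 210.69481307] [-23.45502879  18.81949465 234.50909162]
```

View pics/z9.png

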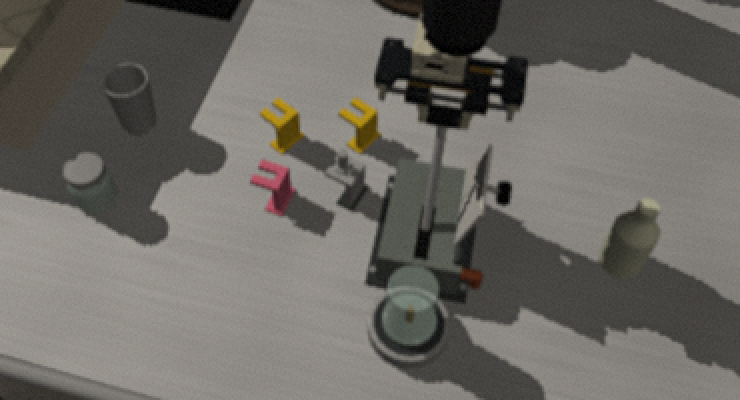

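View pics/wrist_21.png

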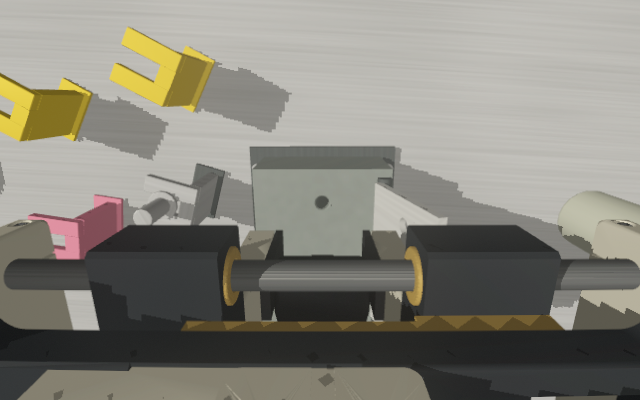

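The pin is parked, the flap is open, and the lever is held against its stop: its position no longer changes while the push builds. The bottle, cup and jar are standing.

```bash
python3 -c "
from station import arm
print(arm.job_done())"
```

```text
the job is handed in; nothing more can be done
None
```

The job is handed in at about 29 s on the clock. The pin is parked, the flap is open, and the arm is still holding the lever at its stop.

- **Pin:** I drew it straight up and lowered it into the grey bracket's notch. The last pictures show it upright, hanging by its collar.
- **Flap:** I pushed it open with closed fingers rather than pinching the knob, because the wide gripper body would have hit the lever. It went back to its stop, at about 1.85 rad by depth readings.
- **Lever:** I pinched it on its ends and pulled it to the stop. In the scene camera it reads 0.745–0.755 rad against a stop of 0.75. The last pushes no longer moved the lever, and the force built to about 25 N. The fingers read 40 mm, the knob's length, so the grip was holding.
- **Bystanders:** The bottle, cup and jar are standing in the last picture. The arm never went near them.

**Checks that disagreed or went wrong:**
- **Force on the flap:** While I was pushing the flap's edge, it caught high on the fingers, and the wrist force read about 105 N in total (90 N of it vertical) before I backed off. That is under the 120 N limit. I think the contact was on the fingers. If the gripper's body was touching, it would have passed the 40 N body limit, and I could not confirm which it was.
- **Lever position:** The tool ended about 12 mm further in x than the stop position I calculated. The gripper tilting slightly or slipping a little on the knob would explain it. I trusted the camera angle and the force rise instead.

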